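# Push the deep-well plate home on the loading deck and clamp it

## Robot

A 7-joint arm with a two-finger parallel gripper is mounted at the origin on the work surface. World frame = base frame: x ahead of the robot, y to its left, z up, the work surface at z = 0. Lengths are in m, angles in rad, forces in N, time in s.
With the tool pointing down it reaches from about 0.4 to 0.85 m from the base axis. Payload 10.4 kg.
Tool frame: the origin (TCP) lies midway between the tips of the shut fingers; the grasp point (between the pads) lies 19 mm behind it; z points along the fingers, x is the direction in which the jaws open and shut, and the axes are right-handed (so a half turn about z gives the same grasp; the last joint's range is limited). The gripper opens to 85 mm and grips with 20 to 120 N. Pads are 22 mm wide; open, the fingers measure 114 mm over their backs; the gripper's body (76 mm by 85 mm) begins 54 mm behind the grasp point. The pads swing forward as they close: fully open they stand 13 mm farther back than shut.
Start: joints at [1.204, 0.332, -0.065, 1.46, 0.022, 1.35, -0.088], TCP at [0.211, -0.588, 0.196] pointing down, gripper open.
Joint ranges: [-2.6, 2.6], [-0.5, 2.12], [-1.47, 1.34], [0.16, 2.42], [-1.27, 4.41], [0.06, 2.06], [-2.6, 2.6]. Speed limits (rad/s): [2.22, 2.22, 2.79, 2.79, 3.14, 3.14, 3.14].

## Interface

Orientations are given as a unit quaternion [x, y, z, w].
In Python, from workcell import monitor, eyes, ticket, models gives the robot as it stands.
- The arm moves only by the tool servo_tool, never from a script. Its argument "motion" is a list of rows, each a list of 7 numbers: the opening, from 0 (shut) to 1 (fully open), then the shift along the tool's x, y, z in m, then the turn, a rotation vector about the tool's x, y, z in degrees. In form: [[fingers, tx, ty, tz, rx, ry, rz], ...]. A call has 1 to 20 rows; each row is the pose to reach, as a shift and turn from the pose commanded when the call began, along the tool's axes at that moment; what a row does not reach only later rows make up. A row lasts 1/8 s, in which the tool goes at most 62.5 mm and 10.7 degrees, less where a joint would pass 70% of its speed; a pose out of reach is approached as far as the arm can. A call with a gripper value outside its range is refused whole. The fingers move at their own pace and stop on an object; "grip_force" is the grip in N (left out, the last holds). Time passes only in rows, so rows that repeat a pose let the fingers close. It gives the time, the measured TCP pose, the force and the opening at its end, in the units of the state.
- monitor.get_obs(): the state, without advancing time (a new reading comes with each control period).
- eyes.camera(name): name is "scene" or "top"; returns (picture, depth): 420x560x3 uint8, blue, green, red; 420x560 float32, m along the optical axis (not along the pixel's ray), 0 where there is no reading.
- eyes.camera_info(name): a dict with "intrinsics" (3x3 intrinsics, pixels), "k1" (the pictures are not rectified: a ray, as slopes to the right and down, at radius r is drawn at 1 + k1 r^2 times it, then the intrinsics apply), "extrinsics" (4x4, takes a point from world to camera coordinates). Camera axes: x right, y down, z forward; pixel columns grow to the right and rows downward; lengths in m; the calibration is good to about 2 mm. A picture is of the moment at which its call begins. camera_info takes no time and is no camera call.
- ticket.hand_in(): hands the job in, once; it reports no verdict.
Trained networks look in the newest picture that a camera, given by its name, has taken for a name from the list of things; names that differ only in an ending like _2 or _b are one class to them, and where a whole thing is asked for, a point or a joint stands for the part that bears it (a point fixed in the world has none). Each returns a list of dicts, best first, with "confidence" (0 to 1); they miss things now and then, are a little off and sometimes report something else, mostly with a low value. They report only what shows in the picture. A call takes as long as a camera call. They do not tell look-alikes from the thing itself.
- models.boxes_of(camera, thing): "point" ([x, y, z] in m, in the coordinates of the camera as it stood for that picture, good to about 4 mm: the middle of the surface that is visible of it).
The state is a dict: "clock": time; "joint_pos": joint angles; "joint_velocities": joint speeds; "tau": joint torques, N m; "position": TCP position; "ee_rot": TCP orientation; "ft_force": force on the tool from outside, world axes, zero at the start; "torque": the same for the moment, N m; "grip_width": opening from 0.0 (shut) to 1.0 (fully open).
Only numpy, scipy, OpenCV 4.12 (cv2) and the standard library are available. Lean on these libraries where they do the work, as an engineer would, in place of code of your own. Each camera call takes 0.05 s, during which the arm holds its last target. There are 200 camera calls.

## Task

Working with the fingertips and without picking anything up, push the white deep-well plate across the grey metal loading deck until it lies flush in the corner, against both the blue back rail and the blue side stop. Slide the red clamp along the deck until it bears on the free end of the plate, and leave both squarely there. Leave the bottle, the jar and the tube rack around the deck where they stand.

Things in the scene. Friction and masses are not known exactly. Their poses are not given: they have to be found in the camera images.
- deck: Fixed grey metal loading deck on the bench, a flat plate 240 mm (its x) by 320 mm (its y), 12 mm thick; origin at the centre of its underside, z up; the plate slides on it at z = 12 mm. The blue back rail stands along its whole far (+x) edge, the blue side stop at its +y end; both are 12 mm thick and rise 18 mm above the deck surface. The near (-x) edge and the -y end are open.
- home (a point): The place on the deck surface where the plate's origin lies when it is home; axes parallel to the deck's. From here the back rail's inner face is 43 mm along +x, the side stop's inner face 64 mm along +y. Seen from the deck's origin it is at x = 65, y = 84, z = 12 mm. The side stop runs from the back rail to 77 mm on the -x side of this point.
- plate: White 24-well deep-well plate, loose on the deck, a solid block 85.5 mm (its x) by 127.8 mm (its y) by 42 mm high, 0.18 to 0.37 kg; origin at the centre of its underside, z up. It starts away from both rails, turned up to 0.35 rad. Home, its +x long side lies on the back rail and its +y end on the side stop, its axes parallel to the deck's.
- clamp (a joint): Travel of the red clamp in m along deck +y, towards the side stop: 0 fully open, 0.145 when its jaw touches the end of a plate that is home (it could go on to 0.155 with no plate there). It slides with about 2 N of friction, has no spring, stays where it is left, and pushes along a plate that is in its way.
- clamp_jaw (a point): Middle of the red clamp's jaw face (its +y side, which meets the plate), axes parallel to the deck's. At joint 0 it is at deck x = 65, y = -125 mm. The clamp is a block 60 mm long in deck x (30 mm either side of this point), 20 mm thick towards -y, its top 43 mm above the bench, its underside on the deck. Push it on its outer (-y) face.
- amber_bottle: Amber bottle with black cap, 42 mm across, 85 mm high, loose on the bench beside the deck; origin at the centre of its underside. To be left alone.
- jar: White jar with blue lid, 54 mm across, 65 mm high, loose on the bench beside the deck; origin at the centre of its underside. To be left alone.
- tube_rack: Orange rack of green and yellow capped tubes, 50 mm (x) by 90 mm (y) by 50 mm high, loose on the bench beside the deck; origin at the centre of its underside. To be left alone.
There are look-alikes about, which are no part of the job. What is shaped like the plate but brown or turquoise is not meant.

How it is judged:
By the outcome, as a careful person would: the job done as asked, in the order asked, and still so for the second after the job is handed in, with the robot touching nothing.
It also fails if it takes over 51 s, if anything falls off the work surface, if the arm or the gripper's body presses on something with over 40 N, if the wrist force passes 120 N, or if a joint passes its speed limit or range.

## Working session

There is one attempt and no reset: what is moved stays moved. The work goes in short steps, Python scripts to look and compute and a tool call to move; the robot and the scene stay as the last step left them, time stands still between calls to the robot, and variables do not carry over. Pictures are saved under pics/ and viewed, about 8 in all and at most 12, crops included, and the job is handed in when it is done.

Besides the shell and the picture viewer there is one more tool, called after "Call:" by a JSON object that holds its "op" and its "data". servo_tool: Moves the arm, as the interface text tells. Its arguments: {"type":"object","properties":{"motion":{"type":"array"},"grip_force":{"type":"number"}},"required":["motion"]}

```bash
ls; mkdir -p pics
cat > h.py <<'E'
import numpy as np, cv2
from workcell import monitor, eyes, ticket, models
def world(cam, p):
    E=np.array(eyes.camera_info(cam)["extrinsics"]); return (np.linalg.inv(E)@np.r_[p,1])[:3]
def pts(cam, d):
    """world xyz for each pixel"""
    i=eyes.camera_info(cam);K=np.array(i["intrinsics"]);k1=i["k1"]
    v,u=np.mgrid[0:d.shape[0],0:d.shape[1]]
    a=(u-K[0,2])/K[0,0];b=(v-K[1,2])/K[1,1]
    x,y=a.copy(),b.copy()
    for _ in range(8):
        s=1+k1*(x*x+y*y);x=a/s;y=b/s
    P=np.stack([x*d,y*d,d,np.ones_like(d)],-1)
    W=(P@np.linalg.inv(np.array(i["extrinsics"])).T)[...,:3];W[d<=0]=np.nan
    return W
E
python3 - <<'E'
from h import *
o=monitor.get_obs();print({k:np.round(v,3) for k,v in o.items()})
for c in("top","scene"):
    p,d=eyes.camera(c);cv2.imwrite(f"pics/{c}0.png",p);np.savez(f"{c}0.npz",p=p,d=d)
    for t in("deck","plate","clamp","amber_bottle","jar","tube_rack"):
        for r in models.boxes_of(c,t)[:3]:print(c,t,round(r["confidence"],2),world(c,r["point"]).round(3))
E
```

```text
pics
{'clock': np.float64(0.0), 'joint_pos': array([ 1.204,  0.333, -0.065,  1.461,  0.022,  1.35 , -0.088]), 'joint_velocities': array([-0.001, -0.001,  0.001,  0.   ,  0.001, -0.   ,  0.001]), 'tau': array([-1.0000e-03, -6.2544e+01,  4.8000e-02, -3.9161e+01,  1.6000e-02,
        1.0000e-02, -0.0000e+00]), 'position': array([ 0.21 , -0.588,  0.195]), 'ee_rot': array([ 0.818, -0.576, -0.001, -0.   ]), 'ft_force': array([ 0.096, -0.584, -0.232]), 'torque': array([-0.052,  0.007,  0.018]), 'grip_width': np.float64(1.005)}
top deck 0.56 [0.577 0.037 0.011]
top plate 0.92 [0.471 0.374 0.042]
top plate 0.9 [0.249 0.236 0.043]
top plate 0.56 [0.507 0.054 0.053]
top clamp 0.49 [ 0.59  -0.075  0.04 ]
top clamp 0.46 [0.509 0.056 0.051]
top amber_bottle 0.79 [0.599 0.281 0.055]
top amber_bottle 0.43 [ 0.421 -0.189  0.036]
top jar 0.62 [0.736 0.004 0.062]
top tube_rack 0.73 [ 0.419 -0.186  0.038]
scene deck 0.68 [0.6   0.031 0.014]
scene deck 0.67 [ 0.612 -0.081  0.041]
scene plate 0.66 [0.289 0.228 0.041]
scene plate 0.58 [0.53  0.049 0.054]
scene clamp 0.78 [ 0.611 -0.083  0.04 ]
scene amber_bottle 0.61 [0.595 0.027 0.014]
scene amber_bottle 0.58 [0.616 0.276 0.048]
scene amber_bottle 0.5 [ 0.769 -0.007  0.055]
scene jar 0.64 [ 0.767 -0.005  0.055]
scene tube_rack 0.96 [ 0.438 -0.191  0.037]
```

View pics/top0.png

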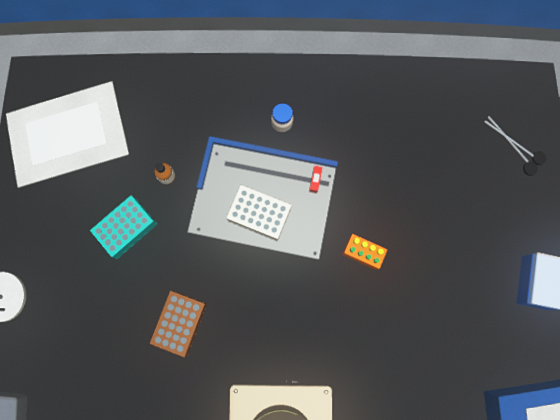

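View pics/scene0.png

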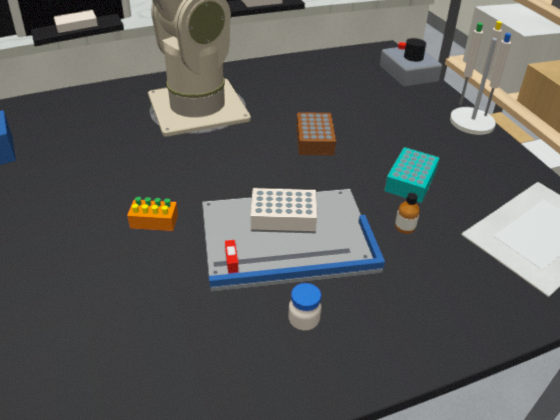

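```bash
cat >> h.py <<'E'
def rect(m,W):
    q=W[m][:,:2].astype(np.float32); (c,s,a)=cv2.minAreaRect(q*1000); return np.round(c,1),np.round(s,1),round(a,2),int(m.sum())
def big(m):
    n,l,s,_=cv2.connectedComponentsWithStats(m.astype(np.uint8)); return l==1+np.argmax(s[1:,4]) if n>1 else m
def analyse(c,p,d):
    W=pts(c,d);z=W[...,2];hsv=cv2.cvtColor(p,cv2.COLOR_BGR2HSV);H,S,V=[hsv[...,i].astype(int) for i in range(3)]
    reg=(W[...,0]>.35)&(W[...,0]<.8)&(W[...,1]>-.2)&(W[...,1]<.25)
    blue=big(reg&(H>100)&(H<125)&(S>120)&(z>.02)&(z<.04)&(V>60))
    plate=big(reg&(z>.047)&(z<.062)&((S<90)|(V>100))&(W[...,0]<.68))
    red=big(reg&((H<8)|(H>172))&(S>150)&(z>.036)&(z<.05))
    deck=big(reg&(z>.006)&(z<.02)&(V>70))
    grey=big(reg&(z>.006)&(z<.06)&(V>50))
    return W,dict(blue=blue,plate=plate,red=red,deck=deck,grey=grey)
E
python3 - <<'E'
from h import *
for c in("top","scene"):
    f=np.load(f"{c}0.npz");W,M=analyse(c,f["p"],f["d"])
    print(c,np.linalg.inv(np.array(eyes.camera_info(c)["extrinsics"]))[:3,3].round(3))
    for k,m in M.items(): print(k,rect(m,W),"z",np.nanmedian(W[m][:,2]).round(4))
    # rail fit
    b=M["blue"];v,u=np.nonzero(b)
    q=W[b][:,:2]; 
    for it in range(1):
        # back rail: points with large x given y<0.1
        s=q[q[:,1]<0.12]; vx=cv2.fitLine(s.astype(np.float32),cv2.DIST_HUBER,0,1e-4,1e-4).ravel();print("rail",vx.round(4),np.degrees(np.arctan2(vx[1],vx[0])))
    print('blue ext', cv2.convexHull((q*1000).astype(np.float32)).reshape(-1,2).round(0).tolist()[:30])
E
```

```text
top [0.289 0.026 1.144]
blue (array([606.7,  37.5]), array([319.1, 133.3]), 79.29, 861) z 0.0289
plate (array([509.4,  57.2]), array([128.5,  86.6]), 68.7, 2007) z 0.053
red (array([579. , -75.1]), array([19.1, 29.1]), 81.4, 67) z 0.0414
deck (array([548.,  49.]), array([319. , 231.3]), 78.94, 9487) z 0.0109
grey (array([553.2,  48. ]), array([319.3, 241.8]), 79.04, 12866) z 0.0119
rail [ 0.1891  0.982   0.6588 -0.0048] 79.09976
blue ext [[700.0, 175.0], [698.0, 182.0], [698.0, 182.0], [688.0, 184.0], [585.0, 204.0], [575.0, 205.0], [572.0, 205.0], [569.0, 198.0], [630.0, -127.0], [632.0, -129.0], [639.0, -131.0], [642.0, -127.0], [674.0, 34.0], [695.0, 145.0]]
scene [ 1.263 -0.25   0.735]
blue (array([612.6,  38.1]), array([323. , 134.7]), 80.27, 1774) z 0.0283
plate (array([511.9,  55.8]), array([127.9,  90.6]), 68.45, 1937) z 0.0534
red (array([598.2, -78. ]), array([18.1, 60.4]), 78.9, 179) z 0.0417
deck (array([541.3,  51.1]), array([318. , 220.9]), 78.78, 8771) z 0.0114
grey (array([554.7,  49.6]), array([320.4, 247.9]), 78.77, 14450) z 0.0124
rail [ 0.1974  0.9803  0.6573 -0.042 ] 78.617744
blue ext [[705.0, 179.0], [703.0, 182.0], [700.0, 183.0], [576.0, 208.0], [575.0, 206.0], [572.0, 201.0], [572.0, 199.0], [630.0, -128.0], [637.0, -130.0], [642.0, -130.0], [643.0, -130.0], [646.0, -124.0], [655.0, -84.0], [694.0, 114.0], [704.0, 175.0]]
```

```bash
cat >> h.py <<'E'
from scipy.spatial.transform import Rotation as Rn
O=np.array([.5535,.0485]);A=np.radians(-11.0)
D=np.array([[np.cos(A),-np.sin(A)],[np.sin(A),np.cos(A)]])
def w2d(p): return D.T@(np.asarray(p)[:2]-O)
def goto(tgts):
    """tgts: (deckx,decky,worldz,tool-x angle rel deck deg) -> mm shifts in tool axes, rz deg"""
    o=monitor.get_obs();R=Rn.from_quat(o["ee_rot"]).as_matrix();P=np.array(o["position"])
    yaw=np.degrees(np.arctan2(R[1,0],R[0,0]))
    print("t",round(float(o["clock"]),2),"deck",w2d(P).round(4),"z",P[2].round(4),"yaw rel deck",round(yaw+11,2),"F",np.round(o["ft_force"],1),"tilt",R[:,2].round(3))
    for x,y,z,a in tgts:
        w=np.r_[O+D@[x,y],z]; dz=-((a-11-yaw+180)%360-180)
        print((R.T@(w-P)).round(4),"rz",round(dz,1),"w",w.round(3))
E
python3 -c "
from h import *
goto([(-.09,-.2,.19,-90),(-.128,0,.15,-90),(-.128,0,.022,-90)])"
```

```text
t 0.7 deck [-0.215  -0.6906] z 0.1961 yaw rel deck -59.3 F [ 0.4 -0.2  1. ] tilt [ 0. -0. -1.]
[-0.3581 -0.3579  0.0061] rz 30.7 w [ 0.427 -0.131  0.19 ]
[-0.5495 -0.4274  0.0461] rz 30.7 w [0.428 0.073 0.15 ]
[-0.5495 -0.4274  0.1741] rz 30.7 w [0.428 0.073 0.022]
```

Call:
{"op": "servo_tool", "data": {"motion": [[1, -0.04, -0.04, 0.001, 0, 0, 5], [1, -0.08, -0.08, 0.002, 0, 0, 10], [1, -0.12, -0.12, 0.003, 0, 0, 15], [1, -0.16, -0.16, 0.004, 0, 0, 20], [1, -0.2, -0.2, 0.005, 0, 0, 25], [1, -0.24, -0.24, 0.006, 0, 0, 30.7], [1, -0.28, -0.28, 0.006, 0, 0, 30.7], [1, -0.32, -0.32, 0.006, 0, 0, 30.7], [1, -0.358, -0.358, 0.006, 0, 0, 30.7], [1, -0.406, -0.375, 0.01, 0, 0, 30.7], [1, -0.454, -0.393, 0.02, 0, 0, 30.7], [1, -0.502, -0.41, 0.035, 0, 0, 30.7], [1, -0.55, -0.427, 0.046, 0, 0, 30.7], [1, -0.55, -0.427, 0.046, 0, 0, 30.7], [1, -0.55, -0.427, 0.046, 0, 0, 30.7], [1, -0.55, -0.427, 0.046, 0, 0, 30.7]]}}

```text
clock: 2.7
position: [0.4276, 0.0721, 0.1503]
ee_rot: [-0.635, 0.772, -0.0, 0.0]
ft_force: [0.7, 0.5, 0.2]
grip_width: 1.001
```

```bash
python3 -c "
from h import *
goto([(-.128,0,.06,-90),(-.128,0,.022,-90)])
p,d=eyes.camera('scene');cv2.imwrite('pics/s1.png',p)
print(monitor.get_obs()['joint_pos'].round(2))"
```

```text
t 2.7 deck [-0.1281 -0.0008] z 0.1503 yaw rel deck -90.12 F [0.7 0.5 0.2] tilt [ 0. -0. -1.]
[-0.0009 -0.0001  0.0903] rz -0.1 w [0.428 0.073 0.06 ]
[-9.000e-04 -1.000e-04  1.283e-01] rz -0.1 w [0.428 0.073 0.022]
[ 0.49 -0.03 -0.74  1.97 -0.02  1.2  -2.01]
```

View pics/s1.png

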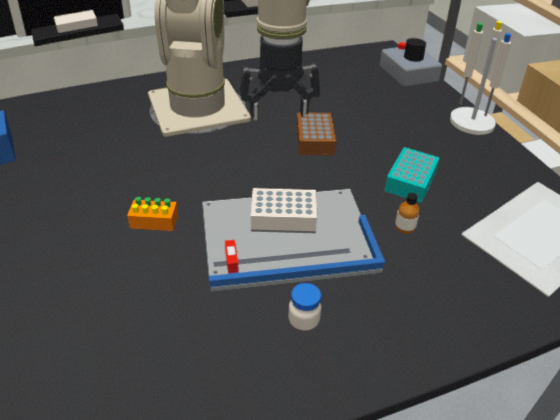

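Call:
{"op": "servo_tool", "data": {"motion": [[1, 0, 0, 0.05, 0, 0, 0], [1, 0, 0, 0.1, 0, 0, 0], [1, 0, 0, 0.127, 0, 0, 0], [1, 0, 0, 0.127, 0, 0, 0], [1, 0, -0.01, 0.127, 0, 0, 0], [1, 0, -0.02, 0.127, 0, 0, 0], [1, 0, -0.03, 0.127, 0, 0, 0], [1, 0, -0.04, 0.127, 0, 0, 0], [1, 0, -0.05, 0.127, 0, 0, 0], [1, 0, -0.06, 0.127, 0, 0, 0], [1, 0, -0.07, 0.127, 0, 0, 0], [1, 0, -0.08, 0.127, 0, 0, 0], [1, 0, -0.08, 0.127, 0, 0, 0]]}}

```text
clock: 4.38
position: [0.5064, 0.058, 0.023]
ee_rot: [-0.636, 0.772, 0.0, 0.0]
ft_force: [-0.1, -0.7, 0.2]
grip_width: 1.0
```

```bash
cat >> h.py <<'E'
def look(cs=("top","scene")):
    for c in cs:
        p,d=eyes.camera(c);W,M=analyse(c,p,d)
        for k in("plate","red"):
            c_,s,a,n=rect(M[k],W);print(c,k,(w2d(np.array(c_)/1000)*1000).round(1),s,"ang rel deck",round(a+11-90,2),n)
    return p
E
python3 -c "
from h import *
goto([(0,0,.022,-90),(.008,0,.022,-90)])
p=look();cv2.imwrite('pics/s2.png',p)"
```

```text
t 4.38 deck [-0.048   0.0003] z 0.023 yaw rel deck -90.02 F [-0.1 -0.7  0.2] tilt [ 0.  0. -1.]
[ 0.0003 -0.048   0.001 ] rz -0.0 w [0.554 0.048 0.022]
[ 0.0003 -0.056   0.001 ] rz -0.0 w [0.561 0.047 0.022]
top plate [-66.4  50.4] [36.1 25.6] ang rel deck -10.01 123
top red [  49.4 -116.4] [18.9 29.3] ang rel deck 2.71 69
scene plate [-42.7  -0.6] [127.8  91.6] ang rel deck -10.63 1841
scene red [  67.5 -115.6] [18.1 61.7] ang rel deck 0.04 180
```

View pics/s2.png

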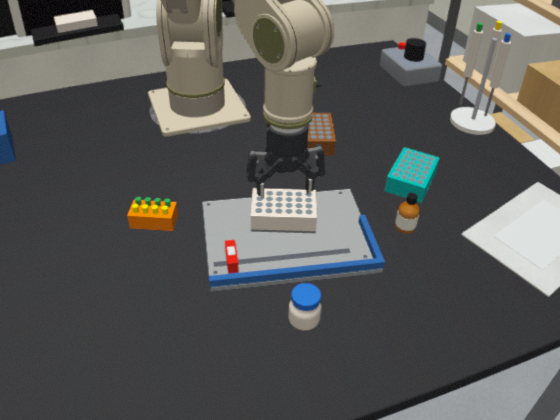

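Run:
```python
from h import *
o=monitor.get_obs();P=np.array(o["position"]);print(P)
for c in("scene","top"):
    i=eyes.camera_info(c);E=np.array(i["extrinsics"]);K=np.array(i["intrinsics"])
    R=Rn.from_quat(o["ee_rot"]).as_matrix()
    for off in([0,0,0],[.05,0,-.013],[-.05,0,-.013],[0,0,-.09]):
        q=(E@np.r_[P+R@off,1])[:3];a=q[:2]/q[2];a=a*(1+i["k1"]*(a@a));print(c,off,(K[:2,:2]@a+K[:2,2]).round(0))
    p,d=eyes.camera(c);W=pts(c,d)
    cv2.imwrite(f"pics/{c}3.png",cv2.resize(p[130:290,170:370],(800,640))[:600])
    m=(W[...,2]>.058)&(W[...,2]<.1)&(W[...,0]>.4)&(W[...,0]<.6)&(W[...,1]>-.06)&(W[...,1]<.17)
    q=W[m];print(c,m.sum(),np.nanmedian(q,0).round(3),q.min(0).round(3),q.max(0).round(3))
    print(i)
```

```text
[0.50563764 0.05816772 0.02299667]
scene [0, 0, 0] [283. 212.]
scene [0.05, 0, -0.013] [258. 209.]
scene [-0.05, 0, -0.013] [307. 205.]
scene [0, 0, -0.09] [284. 176.]
scene 167 [0.51  0.1   0.087] [0.497 0.003 0.071] [0.529 0.114 0.1  ]
{'intrinsics': array([[536.09811268,   0.        , 277.97473386],
       [  0.        , 536.09811268, 212.48544403],
       [  0.        ,   0.        ,   1.        ]]), 'k1': -0.14034873804996548, 'extrinsics': array([[ 0.34780804,  0.93731798,  0.02155408, -0.22126326],
       [ 0.62252004, -0.21368429, -0.75286641, -0.28676254],
       [-0.70106945,  0.27527083, -0.65782034,  1.43752301],
       [ 0.        ,  0.        ,  0.        ,  1.        ]])}
top [0, 0, 0] [258. 216.]
top [0.05, 0, -0.013] [279. 219.]
top [-0.05, 0, -0.013] [237. 210.]
top [0, 0, -0.09] [257. 208.]
top 4 [0.503 0.11  0.085] [0.494 0.108 0.059] [0.504 0.124 0.095]
{'intrinsics': array([[481.3710947 ,   0.        , 267.8613985 ],
       [  0.        , 481.3710947 , 208.03778268],
       [  0.        ,   0.        ,   1.        ]]), 'k1': -0.11745960092269385, 'extrinsics': array([[ 0.01353968, -0.99989348, -0.00544973,  0.02797855],
       [-0.97864927, -0.01213372, -0.2051789 ,  0.5179987 ],
       [ 0.20509092,  0.00811143, -0.97870931,  1.05997972],
       [ 0.        ,  0.        ,  0.        ,  1.        ]])}
```

View pics/scene3.png

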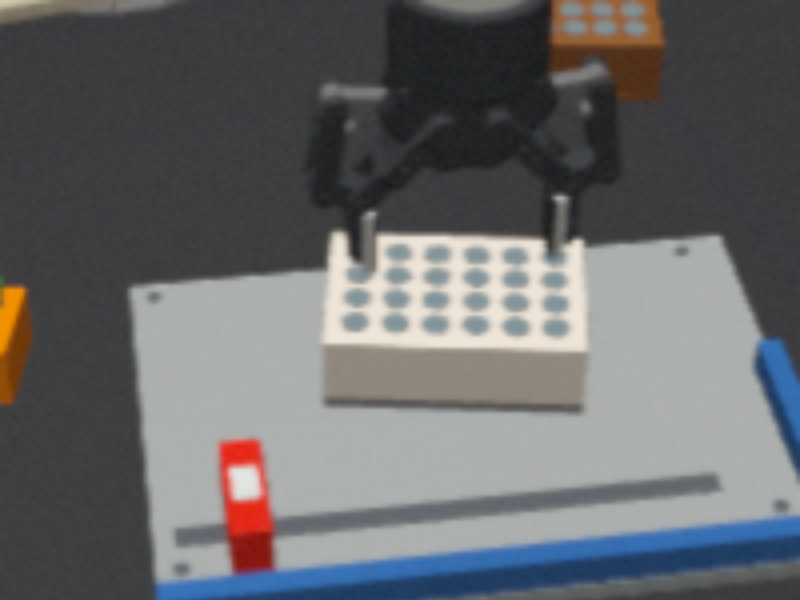

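Call:
{"op": "servo_tool", "data": {"motion": [[1, 0, 0, -0.02, 0, 0, 0], [1, 0, 0.04, -0.04, 0, 0, 0], [1, 0, 0.08, -0.04, 0, 0, 0], [1, 0, 0.08, -0.03, 0, 0, 0], [1, 0, 0.08, -0.02, 0, 0, 0], [1, 0, 0.08, 0, 0, 0, 0], [1, 0, 0.08, 0, 0, 0, 0]]}}

```text
clock: 5.45
position: [0.4265, 0.0733, 0.0216]
ee_rot: [-0.636, 0.772, 0.001, -0.001]
ft_force: [-0.1, -0.5, 1.5]
grip_width: 0.998
```

Run:
```python
from h import *
o=monitor.get_obs();P=np.array(o["position"]);print(P,o["joint_pos"].round(3),o["ft_force"].round(1))
p,d=eyes.camera("scene");W=pts("scene",d)
m=(W[...,2]>.02)&(W[...,2]<.11)&(W[...,0]>.38)&(W[...,0]<.46)&(W[...,1]>-.04)&(W[...,1]<.17)
for v in range(130,215):
    k=m[v]
    if k.any():
        q=W[v][k]
        for nm,s in(("L",q[q[:,1]<.06]),("R",q[q[:,1]>=.06])):
            if len(s): print(v,nm,len(s),np.median(s,0).round(3))
cv2.imwrite("pics/s4.png",cv2.resize(p[100:250,170:370],(800,600)))
```

```text
[0.42648788 0.07330549 0.02160981] [ 0.449  0.175 -0.757  2.101  0.148  0.922 -2.154] [-0.1 -0.5  1.5]
153 R 1 [0.431 0.118 0.104]
154 R 3 [0.439 0.117 0.107]
155 R 6 [0.442 0.118 0.107]
156 R 8 [0.444 0.119 0.106]
157 R 8 [0.444 0.118 0.102]
158 L 3 [0.424 0.02  0.108]
158 R 9 [0.445 0.119 0.101]
159 L 8 [0.429 0.024 0.109]
159 R 9 [0.444 0.118 0.097]
160 L 8 [0.426 0.025 0.105]
160 R 9 [0.444 0.119 0.095]
161 L 8 [0.426 0.025 0.102]
161 R 9 [0.445 0.119 0.093]
162 L 8 [0.425 0.025 0.099]
162 R 9 [0.445 0.118 0.091]
163 L 8 [0.426 0.025 0.098]
163 R 9 [0.445 0.119 0.087]
164 L 8 [0.426 0.025 0.095]
164 R 8 [0.444 0.119 0.084]
165 L 8 [0.427 0.025 0.093]
165 R 8 [0.446 0.12  0.083]
166 L 6 [0.425 0.025 0.089]
166 R 8 [0.445 0.118 0.08 ]
167 L 6 [0.426 0.025 0.087]
167 R 6 [0.445 0.118 0.078]
168 L 6 [0.425 0.025 0.085]
168 R 4 [0.446 0.116 0.077]
169 L 6 [0.427 0.025 0.083]
169 R 4 [0.446 0.116 0.075]
170 L 5 [0.426 0.027 0.079]
170 R 3 [0.444 0.118 0.07 ]
171 L 5 [0.428 0.026 0.077]
172 L 3 [0.429 0.027 0.076]
173 L 3 [0.43  0.027 0.074]
188 L 8 [0.452 0.02  0.053]
189 L 13 [0.457 0.025 0.053]
190 L 8 [0.457 0.016 0.052]
191 L 2 [0.459 0.012 0.053]
192 L 1 [0.459 0.008 0.051]
```

View pics/s4.png

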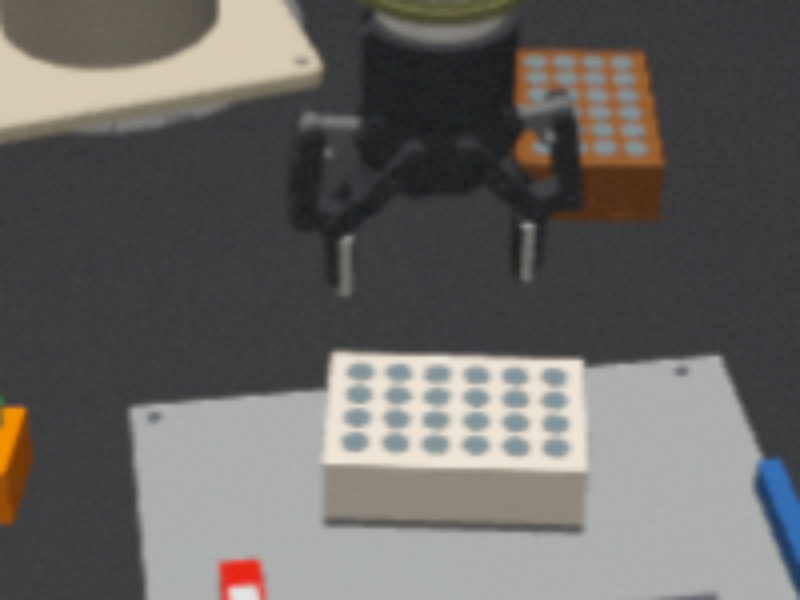

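Call:
{"op": "servo_tool", "data": {"motion": [[1, 0, 0, 0.01, 0, 0, 0], [1, 0, 0, 0.02, 0, 0, 0], [1, 0, 0, 0.03, 0, 0, 0], [1, 0, 0, 0.035, 0, 0, 0], [1, 0, 0, 0.035, 0, 0, 0]]}}

```text
clock: 6.12
position: [0.427, 0.0734, -0.0123]
ee_rot: [-0.636, 0.772, 0.0, -0.0]
ft_force: [0.6, 1.1, -0.4]
grip_width: 0.999
```

```bash
cat >> h.py <<'E'
def tips(c="scene"):
    """lowest visible finger pixels around the TCP, by depth"""
    o=monitor.get_obs();P=np.array(o["position"]);p,d=eyes.camera(c);W=pts(c,d)
    L=np.einsum('ij,vuj->vui',Rn.from_quat(o["ee_rot"]).as_matrix().T,W-P)
    m=(abs(L[...,0])<.065)&(abs(L[...,1])<.02)&(W[...,2]>.016)&(W[...,2]<.12)
    for s in(-1,1):
        q=W[m&(L[...,0]*s>.02)]
        if len(q): q=q[np.argsort(q[:,2])]; print("tip",s,len(q),q[:4].round(3).tolist())
    return p
E
python3 - <<'E'
from h import *
goto([(.011,0,-.014,-90)]);tips();tips("top")
E
```

```text
t 6.12 deck [-0.1289  0.0003] z -0.0123 yaw rel deck -89.99 F [ 0.6  1.1 -0.4] tilt [-0.001  0.    -1.   ]
[ 0.0003 -0.1399  0.0016] rz 0.0 w [ 0.564  0.046 -0.014]
tip -1 354 [[0.436, 0.117, 0.036], [0.445, 0.12, 0.036], [0.445, 0.117, 0.037], [0.431, 0.119, 0.037]]
tip 1 378 [[0.428, 0.025, 0.04], [0.43, 0.027, 0.04], [0.433, 0.028, 0.042], [0.424, 0.022, 0.043]]
```

Call:
{"op": "servo_tool", "data": {"motion": [[1, 0, -0.01, 0.003, 0, 0, 0], [1, 0, -0.02, 0.003, 0, 0, 0], [1, 0, -0.03, 0.003, 0, 0, 0], [1, 0, -0.04, 0.003, 0, 0, 0], [1, 0, -0.05, 0.003, 0, 0, 0], [1, 0, -0.06, 0.003, 0, 0, 0], [1, 0, -0.07, 0.003, 0, 0, 0], [1, 0, -0.08, 0.003, 0, 0, 0], [1, 0, -0.08, 0.003, 0, 0, 0]]}}

```text
clock: 7.35
position: [0.5068, 0.0579, -0.0148]
ee_rot: [-0.636, 0.772, -0.0, 0.0]
ft_force: [0.6, -0.7, -0.9]
grip_width: 1.003
```

Run:
```python
from h import *
goto([(.012,0,-.014,-90)]);look()
```

```text
t 7.35 deck [-0.0477  0.0003] z -0.0148 yaw rel deck -90.03 F [ 0.6 -0.7 -0.9] tilt [ 0.001  0.    -1.   ]
[ 0.0003 -0.0597 -0.0008] rz -0.0 w [ 0.565  0.046 -0.014]
top plate [ -84.9 -230.5] [11.  10.1] ang rel deck -76.6 21
top red [  48.8 -116.5] [19.3 28.8] ang rel deck 3.12 69
scene plate [-2.3  7.6] [128.  112.9] ang rel deck 0.23 2221
scene red [  67.1 -115.6] [18.2 60.3] ang rel deck -0.09 177
```

Call:
{"op": "servo_tool", "data": {"motion": [[1, 0, -0.01, 0, 0, 0, 0], [1, 0, -0.02, 0, 0, 0, 0], [1, 0, -0.03, 0, 0, 0, 0], [1, 0, -0.04, 0, 0, 0, 0], [1, 0, -0.046, 0, 0, 0, 0], [1, 0, -0.05, 0, 0, 0, 0], [1, 0, -0.053, 0, 0, 0, 0], [1, 0, -0.056, 0, 0, 0, 0], [1, 0, -0.058, 0, 0, 0, 0], [1, 0, -0.06, 0, 0, 0, 0], [1, 0, -0.06, 0, 0, 0, 0]]}}

```text
clock: 8.82
position: [0.5651, 0.0465, -0.0148]
ee_rot: [-0.636, 0.772, -0.0, 0.0]
ft_force: [-0.3, 0.6, 0.3]
grip_width: 1.001
```

Run:
```python
from h import *
goto([(.012,0,-.014,-90)]);look()
```

```text
t 8.82 deck [0.0117 0.0002] z -0.0148 yaw rel deck -90.01 F [-0.3  0.6  0.3] tilt [ 0.001 -0.    -1.   ]
[ 0.0002 -0.0003 -0.0008] rz -0.0 w [ 0.565  0.046 -0.014]
top plate [ -67.4 -256.4] [10.2  7.8] ang rel deck -51.88 14
top red [  83.6 -115.8] [18.2 19. ] ang rel deck 0.08 53
scene plate [57.1  7.6] [128.3 110. ] ang rel deck -0.17 2509
scene red [  68.2 -115.8] [18.  61.5] ang rel deck 0.43 182
```

Call:
{"op": "servo_tool", "data": {"motion": [[1, 0, -0.001, 0, 0, 0, 0], [1, 0, -0.002, 0, 0, 0, 0], [1, 0, -0.003, 0, 0, 0, 0], [1, 0, -0.004, 0, 0, 0, 0], [1, 0, -0.004, 0, 0, 0, 0]]}}

```text
clock: 9.55
position: [0.5648, 0.0465, -0.0151]
ee_rot: [-0.636, 0.771, 0.002, -0.003]
ft_force: [-20.8, 1.1, 16.2]
grip_width: 1.005
```

Call:
{"op": "servo_tool", "data": {"motion": [[1, 0, 0.01, -0.005, 0, 0, 0], [1, 0, 0.02, -0.03, 0, 0, 0], [0.5, 0, 0.02, -0.08, 0, 0, 0], [0.5, 0.02, 0.01, -0.09, 0, 0, -10], [0.5, 0.04, -0.01, -0.09, 0, 0, -20], [0.5, 0.06, -0.03, -0.09, 0, 0, -30], [0.5, 0.08, -0.05, -0.09, 0, 0, -40], [0.5, 0.08, -0.05, -0.09, 0, 0, -50], [0.5, 0.08, -0.05, -0.09, 0, 0, -60], [0.5, 0.08, -0.05, -0.09, 0, 0, -70], [0.5, 0.08, -0.05, -0.09, 0, 0, -80], [0.5, 0.08, -0.05, -0.09, 0, 0, -90], [0.5, 0.08, -0.05, -0.09, 0, 0, -90], [0.5, 0.08, -0.05, -0.09, 0, 0, -90]]}}

```text
clock: 11.3
position: [0.6026, -0.0423, 0.0752]
ee_rot: [0.995, -0.098, 0.0, 0.0]
ft_force: [0.5, 0.9, -0.5]
grip_width: 0.498
```

Run:
```python
from h import *
goto([(.060,-.080,-.008,0)]);p=look();tips();cv2.imwrite("pics/s5.png",cv2.resize(p[130:300,170:396],(800,600)))
```

```text
t 11.3 deck [ 0.0655 -0.0798] z 0.0752 yaw rel deck -0.23 F [ 0.5  0.9 -0.5] tilt [ 0. -0. -1.]
[-0.0055  0.0002  0.0832] rz -0.2 w [ 0.597 -0.041 -0.008]
top plate [64.   8.2] [127.9  87.5] ang rel deck -0.03 1881
top red [  44.2 -115.5] [18.3 20.2] ang rel deck -1.11 59
scene plate [66.9  7.4] [128.4  89.5] ang rel deck -0.27 2427
scene red [  67.3 -115.7] [18.1 61.1] ang rel deck 0.18 178
tip -1 3 [[0.579, -0.047, 0.115], [0.58, -0.045, 0.117], [0.58, -0.047, 0.118]]
tip 1 246 [[0.658, -0.054, 0.017], [0.658, -0.039, 0.017], [0.656, -0.061, 0.017], [0.657, -0.059, 0.017]]
```

View pics/s5.png

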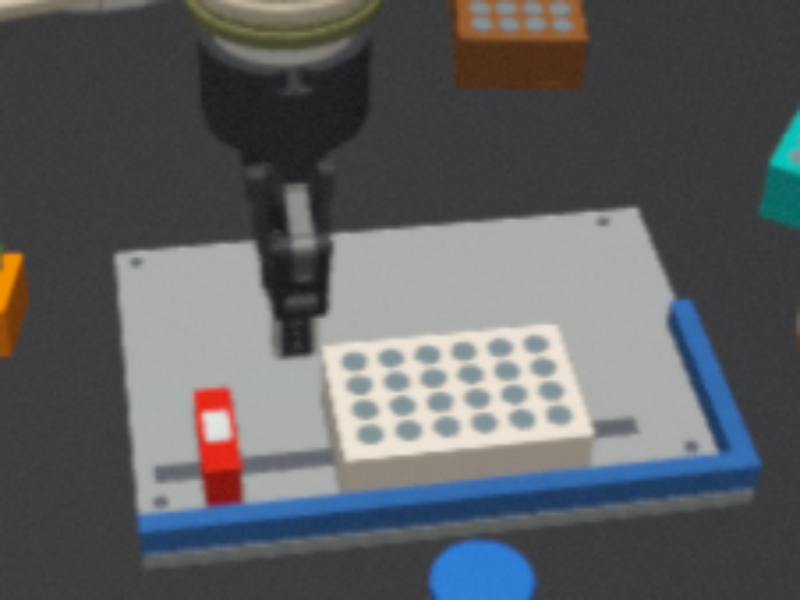

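Call:
{"op": "servo_tool", "data": {"motion": [[0.5, -0.005, 0, 0.04, 0, 0, 0], [0.5, -0.005, 0, 0.07, 0, 0, 0], [0.5, -0.005, 0, 0.083, 0, 0, 0], [0.5, -0.005, 0, 0.083, 0, 0, 0], [0.5, -0.005, -0.01, 0.083, 0, 0, 0], [0.5, -0.005, -0.02, 0.083, 0, 0, 0], [0.5, -0.005, -0.03, 0.083, 0, 0, 0], [0.5, -0.005, -0.04, 0.083, 0, 0, 0], [0.5, -0.005, -0.04, 0.083, 0, 0, 0]]}}

```text
clock: 12.58
position: [0.6053, -0.0001, -0.0078]
ee_rot: [0.995, -0.095, 0.0, -0.001]
ft_force: [0.1, -0.7, 0.2]
grip_width: 0.499
```

Run:
```python
from h import *
goto([(.060,.009,-.008,0)]);p=look()
```

```text
t 12.57 deck [ 0.0601 -0.0379] z -0.0078 yaw rel deck 0.11 F [ 0.1 -0.7  0.2] tilt [ 0.     0.001 -1.   ]
[-0.     -0.0469  0.0003] rz 0.1 w [ 0.614  0.046 -0.008]
top plate [63.4 40.8] [126.   87.5] ang rel deck 0.22 1596
top red [-534.1 -153.2] [0. 0.] ang rel deck -79.0 0
scene plate [65.9 27.5] [152.3  90.4] ang rel deck 0.49 2257
scene red [  67.2 -115.7] [18.1 61.6] ang rel deck 0.24 184
```

Call:
{"op": "servo_tool", "data": {"motion": [[0.5, 0, -0.01, 0, 0, 0, 0], [0.5, 0, -0.02, 0, 0, 0, 0], [0.5, 0, -0.03, 0, 0, 0, 0], [0.5, 0, -0.036, 0, 0, 0, 0], [0.5, 0, -0.04, 0, 0, 0, 0], [0.5, 0, -0.042, 0, 0, 0, 0], [0.5, 0, -0.044, 0, 0, 0, 0], [0.5, 0, -0.045, 0, 0, 0, 0], [0.5, 0, -0.046, 0, 0, 0, 0], [0.5, 0, -0.047, 0, 0, 0, 0], [0.5, 0, -0.048, 0, 0, 0, 0], [0.5, 0, -0.048, 0, 0, 0, 0]]}}

```text
clock: 14.18
position: [0.6143, 0.0444, -0.0078]
ee_rot: [0.995, -0.096, -0.0, 0.001]
ft_force: [-1.6, -4.5, 3.2]
grip_width: 0.505
```

Run:
```python
from h import *
goto([(.060,.009,-.008,0)]);p=look()
```

```text
t 14.18 deck [0.0605 0.0075] z -0.0078 yaw rel deck -0.03 F [-1.6 -4.5  3.2] tilt [-0.    -0.001 -1.   ]
[-0.0005 -0.0015  0.0001] rz -0.0 w [ 0.614  0.046 -0.008]
top plate [62.9 85.1] [123.4  86.4] ang rel deck -0.36 1457
top red [-534.1 -153.2] [0. 0.] ang rel deck -79.0 0
scene plate [66.2 72.9] [150.   88.7] ang rel deck -0.23 2051
scene red [  67.5 -115.5] [18.3 60.7] ang rel deck -0.26 179
```

Call:
{"op": "servo_tool", "data": {"motion": [[0.5, 0, -0.001, 0, 0, 0, 0], [0.5, 0, -0.002, 0, 0, 0, 0], [0.5, 0, -0.003, 0, 0, 0, 0], [0.5, 0, -0.003, 0, 0, 0, 0]]}}

```text
clock: 14.78
position: [0.6142, 0.0441, -0.0079]
ee_rot: [0.995, -0.097, -0.001, 0.003]
ft_force: [-6.5, -13.2, 9.9]
grip_width: 0.497
```

Call:
{"op": "servo_tool", "data": {"motion": [[0.5, 0, 0.015, -0.003, 0, 0, 0], [0.3, 0, 0.02, -0.05, 0, 0, 0], [0.3, 0, 0.04, -0.07, 0, 0, 0], [0.3, 0, 0.08, -0.07, 0, 0, 0], [0.3, 0.005, 0.12, -0.07, 0, 0, 0], [0.3, 0.005, 0.162, -0.07, 0, 0, 0], [0.3, 0.005, 0.162, -0.06, 0, 0, 0], [0.3, 0.005, 0.162, -0.06, 0, 0, 0]]}}

```text
clock: 15.78
position: [0.5885, -0.111, 0.0515]
ee_rot: [0.995, -0.096, -0.0, -0.001]
ft_force: [0.1, 0.5, 0.9]
grip_width: 0.299
```

Run:
```python
from h import *
goto([(.065,-.153,-.01,0)]);p=look();tips()
```

```text
t 15.78 deck [ 0.0648 -0.1498] z 0.0515 yaw rel deck 0.03 F [0.1 0.5 0.9] tilt [-0.001  0.001 -1.   ]
[0.0002 0.0032 0.0615] rz 0.0 w [ 0.588 -0.114 -0.01 ]
top plate [63.4 83.5] [126.7  87.3] ang rel deck -0.23 1839
top red [  49.3 -116. ] [18.3 29.7] ang rel deck -3.43 67
scene plate [65.8 84. ] [129.6  89.4] ang rel deck -0.04 2268
scene red [  67.1 -115.5] [18.2 62.7] ang rel deck -0.22 179
tip 1 280 [[0.642, -0.129, 0.016], [0.644, -0.122, 0.016], [0.649, -0.101, 0.017], [0.644, -0.115, 0.017]]
```

Call:
{"op": "servo_tool", "data": {"motion": [[0.3, 0, 0.003, 0.03, 0, 0, 0], [0.3, 0, 0.003, 0.055, 0, 0, 0], [0.3, 0, 0.003, 0.061, 0, 0, 0], [0.3, 0, 0.003, 0.061, 0, 0, 0], [0.3, 0, -0.007, 0.061, 0, 0, 0], [0.3, 0, -0.017, 0.061, 0, 0, 0], [0.3, 0, -0.029, 0.061, 0, 0, 0], [0.3, 0, -0.041, 0.061, 0, 0, 0], [0.3, 0, -0.053, 0.061, 0, 0, 0], [0.3, 0, -0.065, 0.061, 0, 0, 0], [0.3, 0, -0.065, 0.061, 0, 0, 0]]}}

```text
clock: 17.3
position: [0.6012, -0.0461, -0.009]
ee_rot: [0.996, -0.095, -0.0, -0.001]
ft_force: [-0.6, -0.7, 0.3]
grip_width: 0.297
```

Run:
```python
from h import *
goto([(.065,-.011,-.01,0)]);p=look()
```

```text
t 17.3 deck [ 0.0649 -0.0837] z -0.009 yaw rel deck 0.13 F [-0.6 -0.7  0.3] tilt [-0.     0.001 -1.   ]
[ 0.0003 -0.0727  0.0011] rz 0.1 w [ 0.615  0.025 -0.01 ]
top plate [62.8 83.1] [126.4  87.2] ang rel deck -0.33 1839
top red [ 45.7 -60. ] [14.6 22.7] ang rel deck 9.79 55
scene plate [65.3 83.6] [129.8  89.1] ang rel deck 0.75 2269
scene red [ 86.8 -60.3] [19.8 20.4] ang rel deck -4.42 105
```

Call:
{"op": "servo_tool", "data": {"motion": [[0.3, 0, -0.012, 0, 0, 0, 0], [0.3, 0, -0.024, 0, 0, 0, 0], [0.3, 0, -0.036, 0, 0, 0, 0], [0.3, 0, -0.048, 0, 0, 0, 0], [0.3, 0, -0.058, 0, 0, 0, 0], [0.3, 0, -0.064, 0, 0, 0, 0], [0.3, 0, -0.067, 0, 0, 0, 0], [0.3, 0, -0.069, 0, 0, 0, 0], [0.3, 0, -0.07, 0, 0, 0, 0], [0.3, 0, -0.071, 0, 0, 0, 0], [0.3, 0, -0.071, 0, 0, 0, 0]]}}

```text
clock: 18.77
position: [0.615, 0.0215, -0.0088]
ee_rot: [0.995, -0.096, 0.0, -0.0]
ft_force: [-1.8, -1.8, -0.3]
grip_width: 0.296
```

Call:
{"op": "servo_tool", "data": {"motion": [[0.3, 0, -0.001, 0, 0, 0, 0], [0.3, 0, -0.002, 0, 0, 0, 0], [0.3, 0, -0.003, 0, 0, 0, 0], [0.3, 0, -0.003, 0, 0, 0, 0]]}}

```text
clock: 19.27
position: [0.6154, 0.0237, -0.0088]
ee_rot: [0.995, -0.096, -0.0, 0.001]
ft_force: [-3.1, -4.0, 1.2]
grip_width: 0.295
```

Run:
```python
from h import *
goto([(.065,-.011,-.01,0)]);p=look()
```

```text
t 19.27 deck [ 0.0655 -0.0125] z -0.0088 yaw rel deck -0.03 F [-3.1 -4.   1.2] tilt [-0.    -0.001 -1.   ]
[-0.0005 -0.0015  0.0012] rz -0.0 w [ 0.615  0.025 -0.01 ]
top plate [63.3 83.4] [126.5  87.1] ang rel deck -0.13 1729
top red [44.3 10.2] [15.8 18. ] ang rel deck -1.32 44
scene plate [65.1 84.1] [129.5  91.5] ang rel deck 0.01 2260
scene red [79.8 11.6] [18.6 38.1] ang rel deck -10.17 106
```

Force starts to rise at the predicted place; press a little firmer.

Call:
{"op": "servo_tool", "data": {"motion": [[0.3, 0, -0.001, 0, 0, 0, 0], [0.3, 0, -0.002, 0, 0, 0, 0], [0.3, 0, -0.003, 0, 0, 0, 0], [0.3, 0, -0.004, 0, 0, 0, 0], [0.3, 0, -0.004, 0, 0, 0, 0]]}}

```text
clock: 20.0
position: [0.6154, 0.0236, -0.0089]
ee_rot: [0.995, -0.097, -0.001, 0.003]
ft_force: [-9.3, -16.1, 9.7]
grip_width: 0.302
```

Call:
{"op": "servo_tool", "data": {"motion": [[0.3, 0, 0.01, -0.001, 0, 0, 0], [0.3, 0, 0.025, -0.005, 0, 0, 0], [0.3, 0, 0.03, -0.06, 0, 0, 0], [0.3, 0, 0.06, -0.12, 0, 0, 0], [0.3, -0.04, 0.1, -0.15, 0, 0, 0], [0.3, -0.08, 0.14, -0.15, 0, 0, 0], [0.3, -0.1, 0.18, -0.15, 0, 0, 0], [0.3, -0.1, 0.22, -0.15, 0, 0, 0], [0.3, -0.1, 0.22, -0.15, 0, 0, 0]]}}

```text
clock: 21.12
position: [0.4751, -0.1723, 0.1413]
ee_rot: [0.995, -0.099, 0.0, 0.001]
ft_force: [0.4, 0.4, 0.1]
grip_width: 0.298
```

Run:
```python
from h import *
look(("scene","top","scene","top"));p,d=eyes.camera("top");q,_=eyes.camera("scene")
a=cv2.resize(p[90:280,140:400],(520,380));b=cv2.resize(q[170:340,120:420],(520,295))
cv2.imwrite("pics/f.png",cv2.resize(np.vstack([a,b]),(462,600)))
for t in("amber_bottle","jar","tube_rack"):
    for r in models.boxes_of("scene",t)[:2]:print(t,round(r["confidence"],2),world("scene",r["point"]).round(3))
```

```text
scene plate [65.2 84. ] [129.4  89.3] ang rel deck -0.31 2257
scene red [67.4  9.7] [21. 61.] ang rel deck -0.51 199
top plate [63.5 83.2] [126.5  87.2] ang rel deck 0.12 1840
top red [48.7  8.4] [25.3 19.1] ang rel deck -78.26 61
scene plate [65.5 83.7] [129.9  88.7] ang rel deck 0.84 2265
scene red [66.9  9.7] [20.6 63.3] ang rel deck -0.57 196
top plate [62.6 83.6] [126.9  87.5] ang rel deck -0.22 1838
top red [48.8  9.2] [17.5 27. ] ang rel deck 2.09 61
amber_bottle 0.79 [0.619 0.276 0.051]
jar 0.64 [ 0.77  -0.005  0.056]
jar 0.31 [0.631 0.039 0.04 ]
tube_rack 0.87 [ 0.432 -0.189  0.039]
```

View pics/f.png

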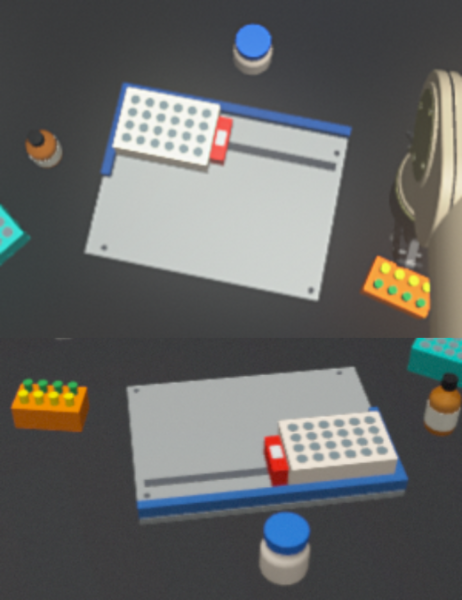

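Run:
```python
from h import *
goto([(-.012,.078,.08,-90),(-.012,.078,-.0148,-90),(.012,.078,-.0148,-90)])
```

```text
t 21.57 deck [-0.0345 -0.227 ] z 0.1411 yaw rel deck 0.07 F [ 0.5  0.  -0.2] tilt [ 0.  0. -1.]
[ 0.0229 -0.305   0.0612] rz 90.1 w [0.557 0.127 0.08 ]
[ 0.0229 -0.305   0.156 ] rz 90.1 w [ 0.557  0.127 -0.015]
[ 0.0469 -0.3049  0.156 ] rz 90.1 w [ 0.58   0.123 -0.015]
```

Call:
{"op": "servo_tool", "data": {"motion": [[1, 0, -0.04, 0, 0, 0, 10], [1, 0, -0.08, 0, 0, 0, 20], [1, 0, -0.12, 0, 0, 0, 30], [1, 0, -0.16, 0, 0, 0, 40], [1, 0, -0.2, 0, 0, 0, 50], [1, 0, -0.24, 0, 0, 0, 60], [1, 0.01, -0.28, 0, 0, 0, 70], [1, 0.015, -0.305, 0.02, 0, 0, 80], [1, 0.015, -0.305, 0.04, 0, 0, 90], [1, 0.015, -0.305, 0.06, 0, 0, 90], [1, 0.015, -0.305, 0.1, 0, 0, 90], [1, 0.015, -0.305, 0.14, 0, 0, 90], [1, 0.015, -0.305, 0.156, 0, 0, 90], [1, 0.015, -0.305, 0.156, 0, 0, 90]]}}

```text
clock: 23.32
position: [0.5486, 0.128, -0.0153]
ee_rot: [-0.637, 0.771, 0.0, -0.001]
ft_force: [0.2, 0.9, 1.2]
grip_width: 0.999
```

Run:
```python
from h import *
goto([(.012,.078,-.0148,-90)]);tips()
```

```text
t 23.32 deck [-0.02    0.0771] z -0.0153 yaw rel deck -89.9 F [0.2 0.9 1.2] tilt [-0.001  0.    -1.   ]
[-0.0009 -0.032  -0.0006] rz 0.1 w [ 0.58   0.123 -0.015]
tip -1 412 [[0.552, 0.172, 0.033], [0.565, 0.17, 0.034], [0.55, 0.173, 0.034], [0.56, 0.17, 0.035]]
tip 1 484 [[0.543, 0.08, 0.034], [0.549, 0.086, 0.034], [0.553, 0.078, 0.037], [0.543, 0.078, 0.037]]
```

Call:
{"op": "servo_tool", "data": {"motion": [[1, 0, -0.01, 0, 0, 0, 0], [1, 0, -0.02, 0, 0, 0, 0], [1, 0, -0.026, 0, 0, 0, 0], [1, 0, -0.028, 0, 0, 0, 0], [1, 0, -0.029, 0, 0, 0, 0], [1, 0, -0.03, 0, 0, 0, 0], [1, 0, -0.03, 0, 0, 0, 0]]}}

```text
clock: 24.25
position: [0.5784, 0.1224, -0.0149]
ee_rot: [-0.636, 0.772, -0.0, -0.0]
ft_force: [-0.2, -0.1, 0.2]
grip_width: 1.003
```

Call:
{"op": "servo_tool", "data": {"motion": [[1, 0, -0.001, 0, 0, 0, 0], [1, 0, -0.002, 0, 0, 0, 0], [1, 0, -0.003, 0, 0, 0, 0], [1, 0, -0.003, 0, 0, 0, 0]]}}

```text
clock: 24.75
position: [0.5787, 0.1222, -0.0151]
ee_rot: [-0.636, 0.771, 0.001, -0.002]
ft_force: [-13.8, -0.3, 10.5]
grip_width: 1.003
```

```bash
python3 -c "
from h import *
goto([])"
```

```text
t 24.75 deck [0.0106 0.0772] z -0.0151 yaw rel deck -89.96 F [-13.8  -0.3  10.5] tilt [-0.005 -0.001 -1.   ]
```

Call:
{"op": "servo_tool", "data": {"motion": [[1, 0, 0.01, -0.001, 0, 0, 0], [1, 0, 0.03, -0.01, 0, 0, 0], [1, 0, 0.05, -0.06, 0, 0, 0], [1, 0, 0.08, -0.12, 0, 0, 0], [1, 0, 0.1, -0.18, 0, 0, 0], [1, 0, 0.1, -0.2, 0, 0, 0], [1, 0, 0.1, -0.2, 0, 0, 0]]}}

```text
clock: 25.62
position: [0.4842, 0.1412, 0.1871]
ee_rot: [-0.636, 0.772, -0.002, 0.002]
ft_force: [-0.1, -0.6, -0.1]
grip_width: 0.997
```

Run:
```python
from h import *
look(("scene","scene"));q,d=eyes.camera("scene")
W,M=analyse("scene",q,d)
cv2.imwrite("pics/f2.png",cv2.resize(q[210:300,240:390],(800,480),interpolation=cv2.INTER_CUBIC))
```

```text
scene plate [66.1 83.4] [129.2  89.8] ang rel deck 0.71 2265
scene red [67.1  9.7] [20.8 60.7] ang rel deck -0.79 198
scene plate [66.4 83.7] [129.6  89.5] ang rel deck 0.17 2277
scene red [68.3  9.7] [20.7 61. ] ang rel deck 0.16 202
```

View pics/f2.png

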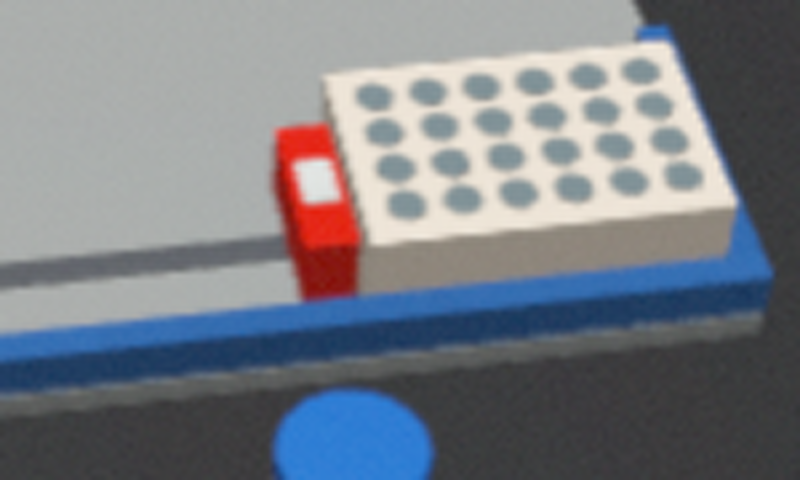

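```bash
python3 -c "
from h import *
print(ticket.hand_in())"
```

```text
the job is handed in; nothing more can be done
None
```

The plate is in the corner against both blue rails, and the red clamp bears on its free end. I handed the job in at about 26 s, with the arm clear of everything.

**What I did:** I pushed the plate square onto the back rail with the open fingers, then along the rail to the side stop. I slid the clamp up to the plate until the force rose to about 16 N. The picture then suggested the plate might sit about 1 mm off the back rail. I pressed its long side once more, after the clamp was already in place, and the plate did not move under about 14 N.

**Last checks:**

| Item | Measured (deck frame) | Target |
|---|---|---|
| Plate | (66, 83.5) mm, turned 0.2–0.7° (the spread between readings) | (65, 84) mm, 0° |
| Clamp jaw | y about 19.7 mm | y about 20 mm |

- **Fit:** the last close-up shows no gap at the rail, the stop or the jaw.
- **Bottle, jar and rack:** they were still at their starting places, within the networks' error, when I checked after the clamp push. I did not check them again after the final press.

**What disagreed:**
- **Fingertip height:** the tips stood about 36 mm higher than the reported tool position implied. My first push passed over the plate without touching it, so I measured the tips in the depth image and lowered the tool to suit.
- **Rail contact:** the two presses on the back rail met it about 1 mm apart. I put that down to a small error in my estimate of the deck's angle, but did not confirm it.

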